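# Press the last brass bush home on the indexing press

### The arm

A 7-joint arm with a two-finger parallel gripper is mounted at the origin on a cart in front of the work surface, level with it; the furniture and walls round the work are solid. World frame = base frame: x ahead of the robot, y to its left, z up, the work surface at z = 0. Lengths are in m, angles in rad, forces in N, time in s.
With the tool pointing down it reaches from about 0.4 to 0.85 m from the base axis. Payload 6.9 kg.
Tool frame: the origin (TCP) lies midway between the tips of the shut fingers; the grasp point (between the pads) lies behind it (ctrl.pinch_z is the z of the grasp point in the tool frame, in m); z points along the fingers, y is the line along which they close (so a half turn about z gives the same grasp; the last joint's range is limited). The gripper opens to 85 mm and grips with 20 to 120 N. Pads are 22 mm wide; open, the fingers measure 114 mm over their backs; the gripper's body (76 mm by 85 mm) begins 54 mm behind the grasp point. The pads swing forward as they close: fully open they stand 13 mm farther back than shut.
Start: joints at [1.371, 0.507, -0.238, 1.5, 0.126, 1.149, -0.155], TCP at [0.188, -0.596, 0.207] pointing down, gripper open.
Joint ranges: [-3.08, 3.08], [-0.24, 2.05], [-1.43, 1.35], [0, 2.5], [-1.52, 4.66], [0.17, 1.96], [-2.89, 2.89]. Speed limits (rad/s): [2.39, 2.39, 3.14, 3.14, 3.14, 3.14, 3.14].

### API

Orientations are given as a unit quaternion [w, x, y, z].
In Python, from station import ctrl, get_state, vision, ticket, models gives the robot as it stands. Calls block until the motion is done:
- ctrl.movep(position, orientation): joint-space move of the TCP to a pose.
- ctrl.movel(position, frame=None, max_speed=0.15): straight line of the TCP; frame=None keeps the orientation; max_speed is the mean speed in m/s.
- ctrl.set_joints(angles): joint-space move.
- ctrl.ungrasp() and ctrl.close_gripper(force=None): open the fingers fully, or close them until they stop; force is the grip in N (None keeps the last).
- ctrl.pause(seconds).
- ctrl.ik(position, orientation): joint angles nearest the present ones, or None.
- get_state(): the state.
- vision.grab_frame(name): name is "scene" or "top"; returns (picture, depth): 400x640x3 uint8, blue, green, red; 400x640 float32, m along the optical axis (not along the pixel's ray), 0 where there is no reading.
- vision.camera_info(name): a dict with "mtx" (3x3 intrinsics, pixels), "R" (3x3) and "t" (3): a world point X has camera coordinates R X + t. Camera axes: x right, y down, z forward; pixel columns grow to the right and rows downward; lengths in m; the calibration is good to about 2 mm. A picture is of the moment at which its call begins. camera_info takes no time and is no camera call.
A pose or a line that the arm cannot do raises ctrl.Unreachable and nothing moves.
- ticket.close_job(): hands the job in; it is judged then, once.
Trained networks look in the newest picture that a camera, given by its name, has taken for a name from the list of things; names that differ only in an ending like _2 or _b are one class to them, and where a whole thing is asked for, a point or a joint stands for the part that bears it (a point fixed in the world has none). Each returns a list of dicts, best first, with "p" (0 to 1); they miss things now and then, are a little off and sometimes report something else, mostly with a low value. They report only what shows in the picture. A call takes as long as a camera call.
- models.recognise(camera, target): "point" ([column, row] in pixels, amid what is visible of it).
- models.masks_of(camera, target): "mask" (400x640 bool, what is visible of it) and "point" ([column, row] in pixels, amid what is visible of it).
The state is a dict: "time": time; "qpos": joint angles; "qd": joint speeds; "tau": joint torques, N m; "tcp_pos": TCP position; "eef_rot": TCP orientation; "contact_force": force on the tool from outside, world axes, zero at the start; "wrist_torque": the same for the moment, N m; "width": finger opening in m; "gripper_force": force on a finger pad.
Only numpy, scipy, OpenCV 4.12 (cv2) and the standard library are available. Lean on these libraries where they do the work, as an engineer would, in place of code of your own. Each camera call takes 0.05 s, during which the arm holds its last target. There are 200 camera calls.

### The job

Five of the six brass bushes in the round wooden punch stand are already pressed in; one still stands proud. Turn the indexing table by its black knob, anticlockwise seen from above, until the proud bush is right under the ram and the table has clicked into its notch there. Then pull the press lever down until the flange of the bush sits fully home on the wood, let the lever return all the way up, and leave the other things on the table where they are.

Things in the scene. Friction and masses are not known exactly. Their poses are not given: they have to be found in the camera images.
- press: dark teal iron bench press, fixed, base 295 x 200 x 14 mm. Origin at bench height under the axis of the indexing table; x points from the front (spring plunger) to the column, z up, y left seen from the front. Head and column: x = +28 to +154 mm, y within 29 mm, head 97 to 144 mm high, ram top 153 mm. Lever axle along y at x = +84, z = +117 mm, lever on the right, y = -40 to -118 mm
- table_axis (a point): point on the upright axis of the indexing table, 88 mm above the bench (knob height). Table: aluminium plate of 95 mm radius, top 36 mm above the bench, six V-notches in its rim. On it, turning with it, the round wooden punch stand: 132 mm in diameter, top 62 mm above the bench, six bushes 60 degrees apart on a circle of 46 mm radius
- knob (a point): middle of the round upright black knob, 22 mm in diameter, 32 mm high, on a 10 mm steel stem near the rim of the indexing table: 83 mm from its axis, 88 mm above the bench, 205 degrees anticlockwise of the proud bush. Fixed to the table; being round, it may turn between the fingers
- index_table (a joint): angle of the indexing table, anticlockwise from above positive, -2.3 to 0.5; 0 = proud bush right under the ram; starts at -1.92 to -0.79. A spring plunger clicks into a V-notch each 60 degrees (-1.047, 0); within about 0.05 rad of a notch it pulls a released table in, elsewhere the table stays as left. About 1 N at the knob turns it between notches, 8 N leaves a notch
- bush_top (a point): middle of the top of the proud brass bush, flange 22 mm in diameter and 2 mm thick, held upright by a stiff press fit
- bush (a joint): how far the bush has been pressed in (m): 0 to 0.001 at the start, 0.010 when its flange lies on the wood. It takes about 40 N at the ram
- ram_face (a point): middle of the lower face of the steel ram, 18 mm in diameter, at x = +46 mm, y = 0 of the press; 88 mm above the bench when up, 14 mm above the top of the proud bush
- lever_grip (a point): middle of the black grip of the press lever: a level round bar, 16 mm in diameter, 62 mm long, along y of the press, 87 mm to its right, 130 mm from the axle, 243 mm above the bench when up; free all round but for the 10 mm lever arm, 40 mm inward of the grip's middle
- press_lever (a joint): angle of the press lever: 0 = up (arm 75 degrees above level, leaning to the front), grows as the grip is pulled to the front and down in an arc, at most 1.25. Ram goes down 21.8 mm per rad, meets the bush at about 0.64; bush home at about 1.10. Let go, a spring lifts it back to 0. Takes about 4 N at the grip, about 12 N while pressing
- punch_a: steel chasing punch, 10 x 115 x 10 mm, lying loose on the right; leave it alone
- punch_b: steel chasing punch, 9 x 110 x 8 mm, lying loose on the right; leave it alone
- tape_center (a point): middle of a roll of masking tape, 68 mm in diameter, 24 mm high, lying loose on the left; leave it alone
- sanding_block: emery-wrapped block, 38 x 72 x 24 mm, lying loose at the left rear; leave it alone

How it is judged:
On the way, in this order (a step that is already met when the one before it is completed fails the run):
1. the proud bush has been brought under the ram, the table resting in its notch, the bush not yet pressed (value of joint index_table between -0.03 and 0.03 rad and value of joint bush below 0.003 m), for 0.2 s.
2. the bush has been pressed home with the lever (value of joint bush above 0.009 m and value of joint press_lever above 0.95 rad), for 0.1 s.
At the end, for the whole second after the job is handed in: the indexing table rests in its notch with the bush under the ram (within 0.03 rad), the bush is pressed in to within 1 mm of its flange lying on the wood, and the press lever is back up (within 0.1 rad) (value of joint index_table between -0.03 and 0.03 rad and value of joint bush above 0.009 m and value of joint press_lever below 0.1 rad); the robot touches nothing.
It fails at once if a punch, the tape or the sanding block was pushed more than 30 mm (distance of any of punch_a, punch_b, tape_center, sanding_block from where it was at the start of the episode above 0.03 m).
It also fails if it takes over 67 s, if anything falls off the work surface, if the arm or the gripper's body presses on something with over 40 N, if the wrist force passes 120 N, or if a joint passes its speed limit or range.

## Working session

There is one attempt and no reset: what is moved stays moved. The work goes in short steps, each a Python script; the robot and the scene stay as the last script left them, time stands still between calls to the robot, and variables do not carry over. Pictures are saved under pics/ and viewed, at most 10 in all, crops included, and the job is handed in when it is done.

```bash
mkdir -p pics; ls; cat > h.py <<'E'
import numpy as np, cv2
from station import ctrl, get_state, vision, ticket, models
def ray(cam,p):
    i=vision.camera_info(cam);K,R,t=map(np.array,(i["mtx"],i["R"],i["t"]))
    d=R.T@np.linalg.solve(K,[p[0],p[1],1]);return -R.T@t,d
def atz(cam,p,z):
    o,d=ray(cam,p);return o+d*(z-o[2])/d[2]
def proj(cam,X):
    i=vision.camera_info(cam);c=np.array(i["R"])@X+np.array(i["t"]);u=np.array(i["mtx"])@c;return u[:2]/u[2]
def cloud(cam,D,m):
    i=vision.camera_info(cam);v,u=np.nonzero(m&(D>0));z=D[v,u]
    c=np.linalg.inv(np.array(i["mtx"]))@np.array([u*z,v*z,z]);return (np.array(i["R"]).T@(c-np.array(i["t"]).reshape(3,1))).T
E
python3 - <<'E'
from h import *
for c in("scene","top"):
    im,D=vision.grab_frame(c);cv2.imwrite(f"pics/{c}0.png",im)
    o,d=ray(c,(320,200));print(c,o,d)
    for n in["press","knob","bush_top","ram_face","lever_grip","table_axis","punch_a","tape_center","sanding_block"]:
        r=models.recognise(c,n)
        for q in r[:2]:
            u,v=map(int,q["point"]);m=np.zeros(D.shape,bool);m[v,u]=1
            print(n,round(q["p"],2),np.round(q["point"]),np.round(cloud(c,D,m),3))
s=get_state();print(s["time"],s["eef_rot"],ctrl.pinch_z)
E
```

```text
pics
scene [ 0.15277333 -0.7091878   0.89632477] [ 0.37411457  0.66080173 -0.65071437]
press 0.94 [324. 243.] [[ 0.547 -0.028  0.06 ]]
knob 0.58 [313. 246.] [[ 0.518 -0.022  0.063]]
knob 0.21 [352. 191.] [[ 0.61  -0.061  0.249]]
bush_top 0.48 [336. 234.] [[ 0.593 -0.019  0.066]]
lever_grip 0.63 [350. 198.] [[0.665 0.025 0.143]]
lever_grip 0.61 [324. 243.] [[ 0.547 -0.028  0.06 ]]
table_axis 0.58 [326. 246.] [[ 0.548 -0.043  0.066]]
punch_a 0.68 [389. 332.] [[ 0.565 -0.321  0.005]]
punch_a 0.5 [363. 347.] [[ 0.485 -0.321  0.006]]
tape_center 0.67 [255. 200.] [[0.467 0.287 0.023]]
sanding_block 0.65 [309. 180.] [[0.672 0.294 0.023]]
top [0.42309864 0.00315598 1.38586437] [ 9.54941887e-02  5.56917508e-04 -9.95680660e-01]
press 0.91 [321. 200.] [[0.552 0.001 0.069]]
knob 0.8 [324. 202.] [[ 0.543 -0.008  0.064]]
knob 0.39 [322. 199.] [[ 0.552 -0.002  0.07 ]]
bush_top 0.34 [323. 201.] [[ 0.549 -0.002  0.073]]
lever_grip 0.72 [223. 166.] [[0.673 0.31  0.025]]
lever_grip 0.46 [343. 170.] [[ 0.612 -0.059  0.251]]
table_axis 0.84 [321. 194.] [[0.572 0.    0.059]]
punch_a 0.57 [339. 169.] [[ 0.615 -0.048  0.251]]
punch_a 0.48 [428. 217.] [[ 0.492 -0.335  0.007]]
tape_center 0.5 [220. 232.] [[0.463 0.325 0.004]]
tape_center 0.36 [344. 169.] [[ 0.615 -0.062  0.247]]
sanding_block 0.74 [223. 166.] [[0.67  0.308 0.022]]
1.0 [-1.44969637e-05  9.88410242e-01  1.51806433e-01  3.34083052e-05] -0.0187
```

```bash
python3 - <<'E'
import cv2
a=cv2.imread("pics/scene0.png")[130:330,210:450];b=cv2.imread("pics/top0.png")[110:290,240:420]
cv2.imwrite("pics/s1.png",cv2.resize(a,(720,600),interpolation=cv2.INTER_CUBIC));cv2.imwrite("pics/t1.png",cv2.resize(b,(600,600),interpolation=cv2.INTER_CUBIC))
E
```

```text
(no output)
```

View pics/s1.png

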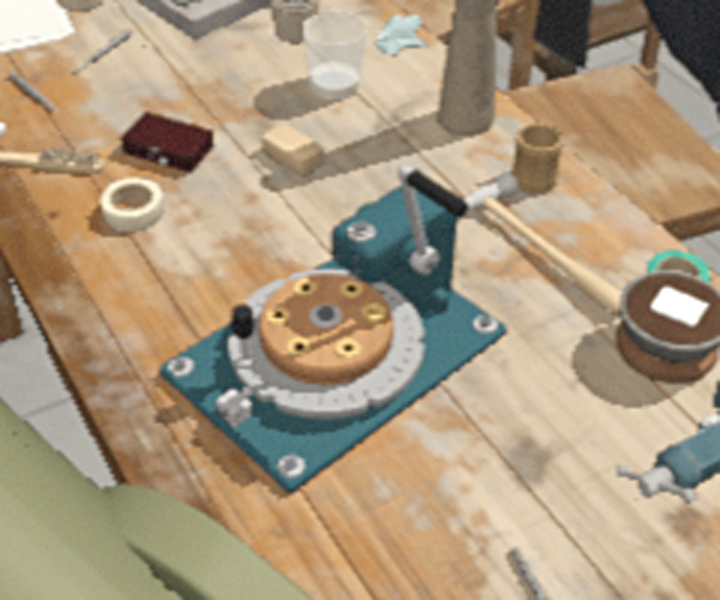

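View pics/t1.png

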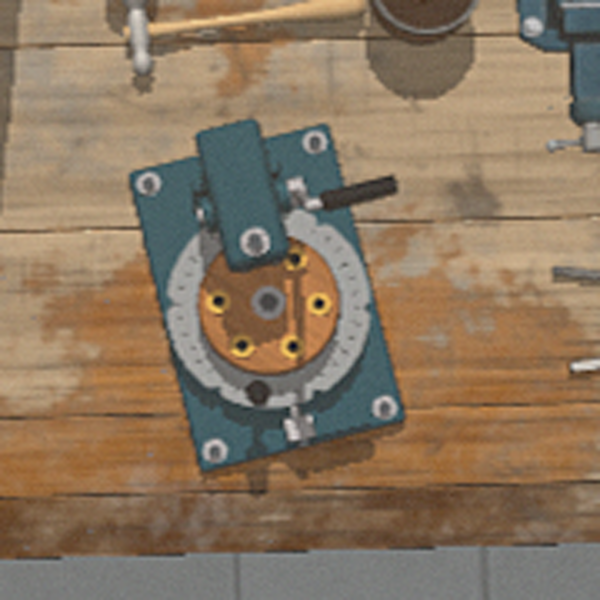

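The top crop shows the hub at (320,200.6), the knob at (317,227), the grip at (348,168), and the proud bush right-rear near (328,188). In the scene crop the hub is at (318,236), the knob at (291,237) and the grip at (356,194).

```bash
python3 - <<'E'
from h import *
T=lambda x,y:(240+x*.3-.35,110+y*.3-.35); S=lambda x,y:(210+x/3-.33,130+y/3-.33)
sc=[atz("top",T(*p),.018)[:2] for p in[(148,183),(315,142),(385,407),(214,452)]]
r=(sc[0]+sc[1])/2-(sc[2]+sc[3])/2; l=(sc[0]+sc[3])/2-(sc[1]+sc[2])/2
print("yaw",np.degrees([np.arctan2(r[1],r[0]),np.arctan2(-l[0],l[1])]),"centre",sum(sc)/4)
def tri(a,b):
    o1,d1=ray("top",a);o2,d2=ray("scene",b);A=np.c_[d1,-d2];k=np.linalg.lstsq(A,o2-o1,rcond=None)[0]
    p,q=o1+k[0]*d1,o2+k[1]*d2;return (p+q)/2,np.linalg.norm(p-q)
for n,a,b in[("hub",(267,302),(325,317)),("knob",(258,390),(242,321)),("grip",(360,192),(437,192)),("bush",(295,259),(375,312))]:print(n,*tri(T(*a),S(*b)))
print("hub@66",atz("top",T(267,302),.066),"knobtop",atz("top",T(258,389),.104),"grip",atz("top",T(360,192),.251),"ram",atz("top",T(256,242),.153))
for n in("top","scene"):
    im,D=vision.grab_frame(n)
    g=(im.max(2)<60)&(D>0)
    C=cloud(n,D,np.ones_like(g));G=C[(im[D>0].max(1)<75)]
    h=np.array(tri(T(267,302),S(325,317))[0])
    k=G[(G[:,2]>.075)&(G[:,2]<.12)&(np.hypot(*(G[:,:2]-h[:2]).T)<.11)&(G[:,0]<h[0]-.04)]
    b=G[(G[:,2]>.22)&(G[:,2]<.27)&(np.hypot(*(G[:,:2]-[.613,-.06]).T)<.08)]
    print(n,"knob",len(k),k.mean(0),k.min(0),k.max(0),"grip",len(b),b.mean(0),b.min(0),b.max(0))
E
```

```text
yaw [12.71448593 12.79244576] centre [0.56065326 0.00616693]
hub [0.54934443 0.0046734  0.06188853] 1.8597994091170118e-05
knob [0.46769815 0.01503232 0.08947265] 0.0017697112336692714
grip [ 0.61724179 -0.07148071  0.24494692] 0.000650698622079852
bush [ 0.58788025 -0.02228433  0.07253589] 0.0022405464470696503
hub@66 [0.54894387 0.00467244 0.066     ] knobtop [0.46888649 0.01455322 0.104     ] grip [ 0.61650425 -0.07123519  0.251     ] ram [0.59234878 0.01260226 0.153     ]
top knob 37 [0.46628587 0.01445609 0.10379627] [0.45538627 0.00589447 0.09829   ] [0.47599865 0.02352151 0.11007447] grip 117 [ 0.61596785 -0.06923732  0.24918089] [ 0.60242925 -0.09899689  0.24348476] [ 0.62824297 -0.04045637  0.2559845 ]
scene knob 62 [0.46410395 0.00910781 0.09433824] [0.45505764 0.00364678 0.07679361] [0.47642784 0.01957553 0.10615273] grip 105 [ 0.61340634 -0.07578175  0.24745583] [ 0.60262463 -0.10266036  0.23819669] [ 0.62906822 -0.04454489  0.25305298]
```

```bash
cat >> h.py <<'E'
from scipy.spatial.transform import Rotation as Ro
H=np.array([.549,.0047]);YAW=np.radians(12.75)
def down(phi):
    y=np.array([np.cos(phi),np.sin(phi),0]);z=np.array([0,0,-1.]);q=Ro.from_matrix(np.c_[np.cross(y,z),y,z]).as_quat()
    return np.array([q[3],*q[:3]])
PW=lambda x,y,z:np.array([*(H+[x*np.cos(YAW)-y*np.sin(YAW),x*np.sin(YAW)+y*np.cos(YAW)]),z])
kn=lambda i,z=.088:np.array([*(H+.083*np.array([np.cos(YAW+np.radians(205)+i),np.sin(YAW+np.radians(205)+i)])),z+ctrl.pinch_z])
def st(m):
    s=get_state();print(m,round(s["time"],2),np.round(s["tcp_pos"],4),"F",np.round(s["contact_force"],1),"w",round(s["width"],4),s["gripper_force"])
E
python3 - <<'E'
from h import *
print(kn(-.78))
phi=lambda i:YAW+np.radians(205-270)+i
ctrl.ungrasp()
ctrl.movep(kn(-.78,.2),down(phi(-.78)));st("above")
ctrl.movel(kn(-.78));st("down")
ctrl.close_gripper(30);st("closed")
im,D=vision.grab_frame("scene");cv2.imwrite("pics/s2.png",cv2.resize(im[100:330,200:480],None,fx=2.5,fy=2.5))
E
```

```text
[0.46660825 0.0147299  0.0693    ]
above 3.71 [0.4668 0.0139 0.1812] F [0.9 0.5 0.1] w 0.0855 0.0
down 4.61 [0.4671 0.0148 0.0698] F [ 0.8 -0.3 -0. ] w 0.0855 0.0
closed 5.22 [0.4668 0.0151 0.0697] F [-0.9  0.8  5.9] w 0.0196 29.188917377614416
```

View pics/s2.png

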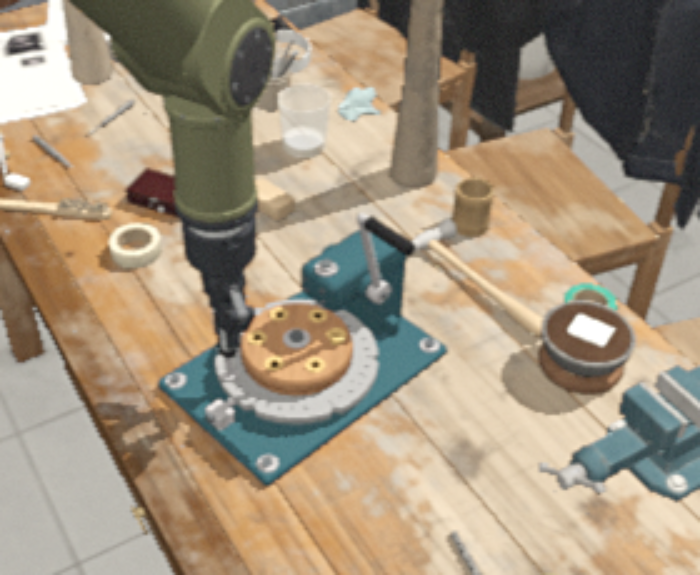

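The fingers hold the knob at about (230,330) in this picture, and nothing else has been disturbed. Next I turn the table.

```bash
python3 - <<'E'
from h import *
phi=lambda i:YAW+np.radians(205-270)+i
for i in np.linspace(-.78,0,8)[1:]:
    ctrl.movel(kn(i),down(phi(i)),max_speed=.05);st(round(i,2))
ctrl.ungrasp();st("open")
ctrl.movel(kn(0,.22));ctrl.pause(.3);st("up")
s=np.array(get_state()["qpos"])
q=PW(50.4e-3,-.087,.243+ctrl.pinch_z)
for p in(YAW,YAW+np.pi):print(p,ctrl.ik(q,down(p)),ctrl.ik(PW(-.044,-.087,.138+ctrl.pinch_z),down(p)))
for c in("top","scene"):
    im,D=vision.grab_frame(c);C=cloud(c,D,np.ones(D.shape,bool));G=C[im[D>0].max(1)<75]
    k=G[(G[:,2]>.08)&(G[:,2]<.12)&(abs(np.hypot(*(G[:,:2]-H).T)-.083)<.02)&(G[:,0]<H[0])];print(c,len(k),k.mean(0) if len(k) else 0,kn(0))
    cv2.imwrite(f"pics/{c}3.png",cv2.resize(im[110:290,220:420],None,fx=3,fy=3))
E
```

```text
-0.67 5.61 [0.4661 0.0051 0.0697] F [-0.7 -0.5  6.1] w 0.0198 29.861791863258986
-0.56 5.94 [ 0.4665 -0.0045  0.0697] F [-1.  -3.2  7.3] w 0.0195 30.037547204556176
-0.45 6.28 [ 0.468  -0.0135  0.0697] F [-1.3 -1.3  5.6] w 0.0195 30.068856467551086
-0.33 6.61 [ 0.4706 -0.0225  0.0697] F [-0.4 -2.6  6.8] w 0.0197 30.101000022732478
-0.22 6.94 [ 0.474  -0.031   0.0697] F [-1.3 -1.2  6.1] w 0.0194 30.109212384613784
-0.11 7.28 [ 0.4785 -0.0393  0.0697] F [-0.1 -2.3  6.2] w 0.0196 30.094331033043268
0.0 7.61 [ 0.4833 -0.0462  0.0697] F [-3.4 -0.8  8.6] w 0.0194 30.269626759691164
open 8.26 [ 0.4834 -0.0461  0.0693] F [-0.   0.1  0.1] w 0.0853 0.0
up 9.59 [ 0.4832 -0.046   0.2008] F [-0.2  0.3  0.4] w 0.0854 0.0
0.22252947962927702 [ 0.68708947  0.70053811 -1.17527247  1.47677417  0.64880989  1.39438314
 -0.29360592] [ 0.80805956  0.67312557 -1.12993671  1.86023116  0.69704212  1.0722834
 -0.37801574]
3.36412213321907 [ 0.1246846   0.48360051 -0.08590819  1.48452034  0.043246    1.17532377
 -2.88714493] [ 0.22010513  0.45499522 -0.14072361  1.86729085  0.08401367  0.82497757
 -2.88260763]
top 0 0 [ 0.48337277 -0.04611403  0.0693    ]
scene 62 [ 0.48034469 -0.05279132  0.09576413] [ 0.48337277 -0.04611403  0.0693    ]
```

View pics/scene3.png

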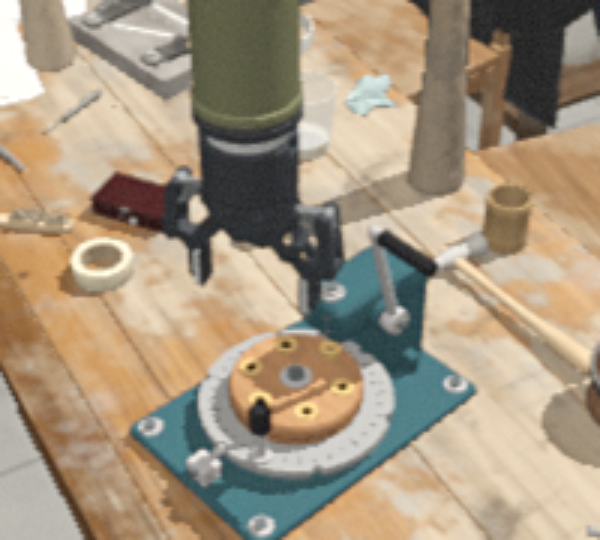

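The knob now sits at the front (260,415), and by its measured position it is within about 1 mm of the notch angle. Next is the lever.

```bash
cat >> h.py <<'E'
gr=lambda a,dz=0:PW(.084-.130*np.cos(np.radians(75)-a),-.087,.117+.130*np.sin(np.radians(75)-a)+ctrl.pinch_z+dz)
E
python3 - <<'E'
from h import *
p=np.array(get_state()["tcp_pos"]);p[2]=.33
ctrl.movel(p,max_speed=.2)
ctrl.movep(gr(0,.1),down(YAW));st("pre");print(np.round(get_state()["qpos"],2))
im,D=vision.grab_frame("top");C=cloud("top",D,np.ones(D.shape,bool));G=C[im[D>0].max(1)<75]
k=G[(G[:,2]>.08)&(G[:,2]<.12)&(abs(np.hypot(*(G[:,:2]-H).T)-.083)<.02)&(G[:,0]<H[0])];print(len(k),k.mean(0) if len(k) else 0,kn(0))
ctrl.movel(gr(0));st("at")
ctrl.close_gripper(70);st("closed")
im,D=vision.grab_frame("scene");cv2.imwrite("pics/s4.png",cv2.resize(im[110:290,220:420],None,fx=3,fy=3))
E
```

```text
pre 11.39 [ 0.6167 -0.0686  0.3231] F [-0.2 -0.3  0.3] w 0.0855 0.0
[ 0.67  0.63 -1.2   1.29  0.58  1.59 -0.22]
36 [ 0.48272919 -0.04654919  0.10373811] [ 0.48337277 -0.04611403  0.0693    ]
at 12.26 [ 0.6177 -0.0687  0.225 ] F [-0.2  0.3  0.7] w 0.0856 0.0
closed 13.03 [ 0.6181 -0.0688  0.2263] F [-2.9 -1.3 13.9] w 0.0002 6.999629773199558
```

View pics/s4.png

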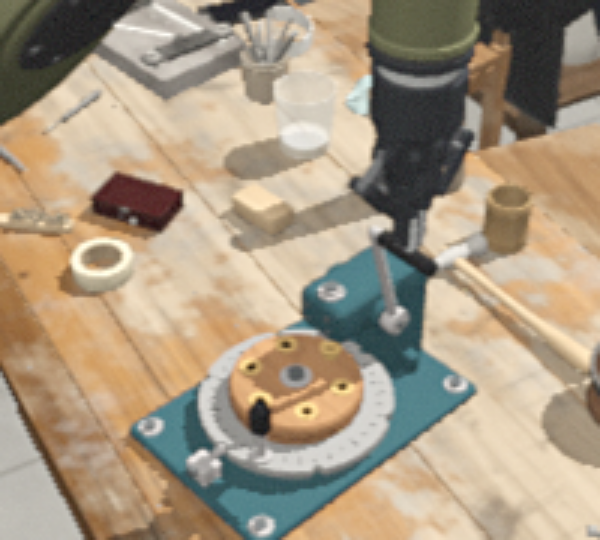

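```bash
python3 - <<'E'
from h import *
st("now")
a=[]
for c in("scene","top"):
    im,D=vision.grab_frame(c);u,v=proj(c,gr(0,-ctrl.pinch_z)).astype(int);print(u,v)
    a.append(cv2.resize(im[v-30:v+30,u-35:u+35],None,fx=5.5,fy=5.5,interpolation=cv2.INTER_CUBIC))
    C=cloud(c,D,np.ones(D.shape,bool));L=np.array([(q-np.array([*H,0]))@np.array([[np.cos(YAW),-np.sin(YAW),0],[np.sin(YAW),np.cos(YAW),0],[0,0,1]]) for q in C])
    m=(im[D>0].max(1)<75)&(L[:,1]<-.1)&(L[:,1]>-.12)&(L[:,2]>.1)&(L[:,2]<.27)&(L[:,0]>-.08)&(L[:,0]<.1);print(m.sum(),L[m].mean(0))
cv2.imwrite("pics/s5.png",np.hstack(a))
E
```

```text
now 13.07 [ 0.6181 -0.0688  0.2262] F [-2.7 -2.2 13.6] w -0.0004 6.984181813895702
354 193
42 [ 0.04527084 -0.11095273  0.24694808]
346 167
0 [nan nan nan]<stdin>:8: RuntimeWarning: Mean of empty slice.
  ret = um.true_divide(
```

View pics/s5.png

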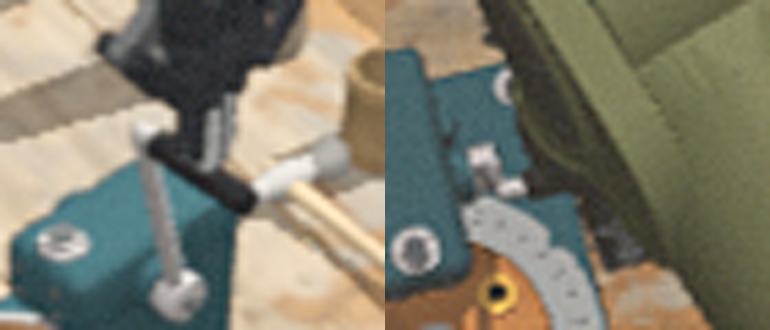

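The bar is where I expected, from (345,188) to (365,199), but the fingers closed fully and seem to end behind or beside it. I'll reopen and look before pulling.

```bash
python3 - <<'E'
from h import *
print(np.round(Ro.from_quat(np.roll(get_state()["eef_rot"],-1)).as_matrix(),3).tolist())
a=[]
def snap():
    im,D=vision.grab_frame("scene");u,v=354,193
    a.append(cv2.resize(im[v-40:v+30,u-35:u+35],None,fx=5.5,fy=5.5,interpolation=cv2.INTER_CUBIC))
ctrl.ungrasp();st("open");snap()
ctrl.movel(gr(0,.09));st("up");snap()
cv2.imwrite("pics/s6.png",np.hstack(a))
im,D=vision.grab_frame("scene")
C=cloud("scene",D,np.ones(D.shape,bool));L=(C-[*H,0])@np.array([[np.cos(YAW),-np.sin(YAW),0],[np.sin(YAW),np.cos(YAW),0],[0,0,1]])
m=(im[D>0].max(1)<75)&(L[:,1]<-.05)&(L[:,1]>-.125)&(L[:,2]>.2)&(L[:,2]<.27)&(abs(L[:,0]-.05)<.03);print(m.sum(),L[m].mean(0),L[m].min(0),L[m].max(0))
E
```

```text
[[-0.22, 0.975, 0.003], [0.975, 0.22, -0.0], [-0.001, 0.003, -1.0]]
open 13.96 [ 0.6173 -0.069   0.2238] F [-0.5  0.1  0.4] w 0.0853 0.0
up 14.76 [ 0.617  -0.0692  0.3131] F [ 0.6 -0.3 -1.1] w 0.0851 0.0
104 [ 0.04497575 -0.09361723  0.24728093] [ 0.0398328  -0.11945954  0.23508389] [ 0.05536529 -0.06211451  0.2526533 ]
```

View pics/s6.png

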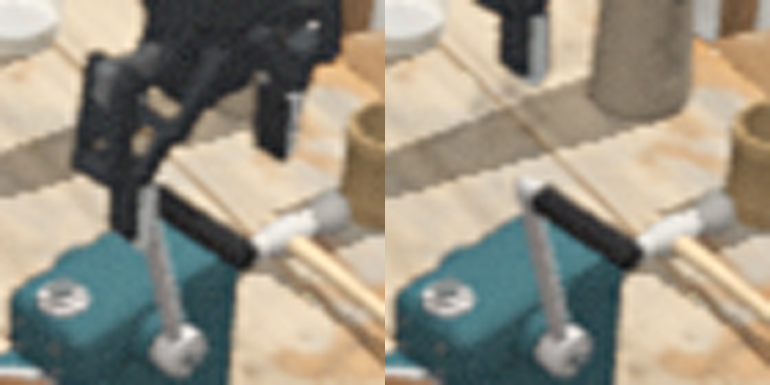

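```bash
python3 - <<'E'
from h import *
f=lambda X:np.round((proj("scene",X)-[319,153])*5.5)
R=Ro.from_quat(np.roll(get_state()["eef_rot"],-1)).as_matrix()
for n,z in(("open-low",.2238),("up",.3131)):
    t=np.array([.6173,-.069,z])
    for s in(-1,1):
        for d in(0,.013,.03):print(n,s,d,f(t+R[:,1]*s*.0427+[0,0,d]))
for y in(-.056,-.087,-.118):print("bar",y,f(PW(.0504,y,.243)))
E
```

```text
open-low -1 0 [131. 297.]
open-low -1 0.013 [132. 275.]
open-low -1 0.03 [133. 247.]
open-low 1 0 [257. 216.]
open-low 1 0.013 [259. 195.]
open-low 1 0.03 [262. 167.]
up -1 0 [137. 142.]
up -1 0.013 [138. 118.]
up -1 0.03 [140.  85.]
up 1 0 [271.  63.]
up 1 0.013 [273.  39.]
up 1 0.03 [276.   8.]
bar -0.056 [150. 193.]
bar -0.087 [198. 224.]
bar -0.118 [247. 256.]
```

The open tips sit about 30 mm above the TCP, at crop (125,237) and (275,157). The fingers therefore closed on top of the bar. I'll regrasp 26 mm lower.

```bash
python3 - <<'E'
from h import *
ctrl.movel(gr(0,-.026));st("at")
ctrl.close_gripper(60);st("closed")
if get_state()["width"]>.01:
    ctrl.movel(gr(.1,-.026),max_speed=.05);st(.1)
    ctrl.movel(gr(.2,-.026),max_speed=.05);st(.2)
E
```

```text
at 15.78 [ 0.6178 -0.0687  0.1988] F [-0.3  0.1  0.4] w 0.0856 0.0
closed 16.43 [ 0.617  -0.0692  0.1982] F [-3.9 -1.6  4.7] w 0.0142 58.36311936378479
0.1 16.84 [ 0.6071 -0.0713  0.1953] F [ 2.  -0.2  6.4] w 0.0139 58.538931012153625
0.2 17.25 [ 0.5965 -0.0737  0.1903] F [4.  0.4 5.7] w 0.0142 59.86928343772888
```

```bash
python3 - <<'E'
from h import *
for a in np.arange(.3,1.16,.1).tolist()+[1.17]:
    ctrl.movel(gr(a,-.026),max_speed=.06);st(round(a,2))
ctrl.pause(.3);st("hold")
im,D=vision.grab_frame("scene");cv2.imwrite("pics/s7.png",cv2.resize(im[130:270,260:420],None,fx=4,fy=4,interpolation=cv2.INTER_CUBIC))
E
```

```text
0.3 17.62 [ 0.5844 -0.0765  0.1828] F [ 5.2  1.  -0.1] w 0.0143 60.80662965774536
0.4 17.98 [ 0.5732 -0.079   0.1751] F [ 5.   1.1 -1.9] w 0.0144 60.836554169654846
0.5 18.35 [ 0.5645 -0.0809  0.1671] F [6.4 1.4 1.8] w 0.014 61.75634443759918
0.6 18.72 [ 0.5551 -0.083   0.1573] F [4.8 1.8 0.7] w 0.0141 61.776031851768494
0.7 19.08 [ 0.5479 -0.0847  0.1475] F [5.4 0.5 3.2] w 0.0141 62.84971833229065
0.8 19.45 [ 0.5413 -0.0861  0.1365] F [6.6 1.9 2.7] w 0.0143 64.46630716323853
0.9 19.82 [ 0.5356 -0.0874  0.125 ] F [4.9 1.6 5. ] w 0.0141 65.5121648311615
1.0 20.18 [ 0.5309 -0.0885  0.113 ] F [3.3 0.1 8.5] w 0.0141 66.6130256652832
1.1 20.55 [ 0.5271 -0.0894  0.0999] F [3.5 0.9 4.9] w 0.0138 68.05607557296753
1.17 20.85 [ 0.5252 -0.0898  0.091 ] F [ 3.7 -0.1  7.5] w 0.0142 69.22157049179077
hold 21.15 [ 0.5252 -0.0898  0.091 ] F [3.3 0.4 6.4] w 0.0141 69.20643210411072
```

View pics/s7.png

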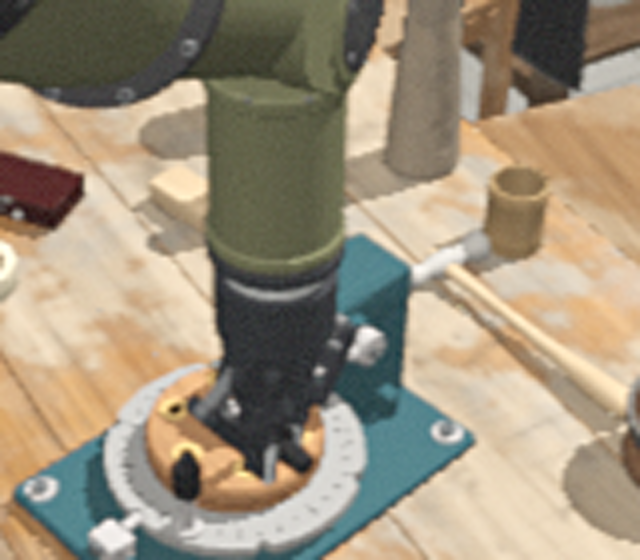

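The bar is held at about (290,455). The force hasn't risen to a clear stop, so I'll measure the bar height and push a little further.

```bash
cat >> h.py <<'E'
def bar(zlo=.1,zhi=.27):
    im,D=vision.grab_frame("scene");C=cloud("scene",D,np.ones(D.shape,bool));L=(C-[*H,0])@np.array([[np.cos(YAW),-np.sin(YAW),0],[np.sin(YAW),np.cos(YAW),0],[0,0,1]])
    m=(im[D>0].max(1)<75)&(L[:,1]<-.102)&(L[:,1]>-.125)&(L[:,2]>zlo)&(L[:,2]<zhi)&(L[:,0]>-.08)&(L[:,0]<.08)
    print("bar",m.sum(),np.round([L[m].mean(0),L[m].min(0),L[m].max(0)],4).tolist())
E
python3 - <<'E'
from h import *
bar(.1,.17)
for a in(1.2,1.23):
    ctrl.movel(gr(a,-.026),max_speed=.05);ctrl.pause(.2);st(a);bar(.1,.17)
print([gr(a,-ctrl.pinch_z)[2] for a in(1.,1.1,1.17,1.23)])
E
```

```text
bar 36 [[-0.0476, -0.1113, 0.1477], [-0.078, -0.1189, 0.1387], [-0.0327, -0.102, 0.1694]]
1.2 21.7 [ 0.5248 -0.09    0.088 ] F [-0.9 -0.8 16.6] w 0.0144 70.13505220413208
bar 35 [[-0.048, -0.1118, 0.1443], [-0.0531, -0.1194, 0.133], [-0.0415, -0.1026, 0.1511]]
1.23 22.2 [ 0.5245 -0.0901  0.085 ] F [-3.3 -1.2 25.8] w 0.0142 71.08011603355408
bar 35 [[-0.0476, -0.1116, 0.1409], [-0.0529, -0.1187, 0.1327], [-0.0392, -0.1022, 0.1461]]
[np.float64(0.15653342048137486), np.float64(0.14397224016111018), np.float64(0.13501147368278144), np.float64(0.1272589241318115)]
```

```bash
python3 - <<'E'
from h import *
ctrl.movel(gr(1.265,-.026),max_speed=.05);ctrl.pause(.3);st(1.265);bar(.1,.17)
for a in np.arange(1.2,-.01,-.15).tolist():
    ctrl.movel(gr(a,-.026),max_speed=.08);st(round(a,2))
ctrl.pause(.2);bar(.2)
ctrl.ungrasp();ctrl.pause(.3);st("open");bar(.2)
E
```

```text
1.265 22.8 [ 0.524  -0.0902  0.0809] F [-5.6 -2.2 32.8] w 0.0141 72.44390845298767
bar 37 [[-0.049, -0.1113, 0.1382], [-0.0548, -0.1194, 0.1306], [-0.0429, -0.102, 0.1431]]
1.2 23.11 [ 0.525  -0.0899  0.088 ] F [ 1.2  0.3 12.5] w 0.0144 71.55325770378113
1.05 23.5 [ 0.529  -0.0889  0.1059] F [ 8.6  2.3 -4.8] w 0.014 68.8243567943573
0.9 23.89 [ 0.5358 -0.0873  0.1244] F [ 9.2  1.8 -3.9] w 0.0138 66.81722402572632
0.75 24.28 [ 0.5449 -0.0852  0.1417] F [10.   2.1 -3.5] w 0.0144 64.88217830657959
0.6 24.68 [ 0.555  -0.083   0.1559] F [ 11.6   3.  -12.4] w 0.014 63.06997776031494
0.45 25.07 [ 0.5673 -0.0801  0.1694] F [ 7.6  1.1 -9.5] w 0.0145 61.61090075969696
0.3 25.46 [ 0.5816 -0.0769  0.1812] F [ 1.9  2.5 -8. ] w 0.014 60.35849153995514
0.15 25.85 [ 0.5991 -0.073   0.1918] F [-2.7  0.3  3. ] w 0.0143 59.55256640911102
0.0 26.24 [ 0.6169 -0.0691  0.1993] F [-4.5 -0.2 11.3] w 0.0141 60.030423402786255
bar 41 [[0.0458, -0.1117, 0.2466], [0.0407, -0.1196, 0.2362], [0.0543, -0.1022, 0.2519]]
open 27.48 [ 0.6173 -0.069   0.1979] F [ 0.5  0.8 -0.3] w 0.0853 0.0
bar 37 [[0.0459, -0.1119, 0.2466], [0.0417, -0.1186, 0.2384], [0.0572, -0.1021, 0.2541]]
```

```bash
python3 - <<'E'
from h import *
ctrl.movel(gr(0,.1));p=gr(0,.12);
ctrl.movep([.40,-.30,.35],down(YAW-.8));st("clear");bar(.2)
im,D=vision.grab_frame("top");C=cloud("top",D,np.ones(D.shape,bool));G=C[im[D>0].max(1)<75]
k=G[(G[:,2]>.08)&(G[:,2]<.12)&(abs(np.hypot(*(G[:,:2]-H).T)-.083)<.02)&(G[:,0]<H[0])];print(len(k),k.mean(0) if len(k) else 0,kn(0))
im,D=vision.grab_frame("scene");u,v=proj("scene",PW(.046,0,.066)).astype(int);print(u,v)
cv2.imwrite("pics/s8.png",cv2.resize(im[v-25:v+35,u-45:u+35],None,fx=9,fy=9,interpolation=cv2.INTER_CUBIC))
for z in(.062,.064,.074,.088):print(z,(proj("scene",PW(.046,0,z))-[u-45,v-25])*9)
E
```

```text
clear 29.73 [ 0.4007 -0.2992  0.35  ] F [ 1.   1.2 -0.5] w 0.0855 0.0
bar 11 [[0.0457, -0.1072, 0.2496], [0.04, -0.1121, 0.2469], [0.0493, -0.1024, 0.2516]]
36 [ 0.48275528 -0.04656989  0.1032    ] [ 0.48337277 -0.04611403  0.0693    ]
329 226
0.062 [408.66557421 240.70547686]
0.064 [408.7225876 236.347789 ]
0.074 [409.00955702 214.41393943]
0.088 [409.41671873 183.29346774]
```

View pics/s8.png

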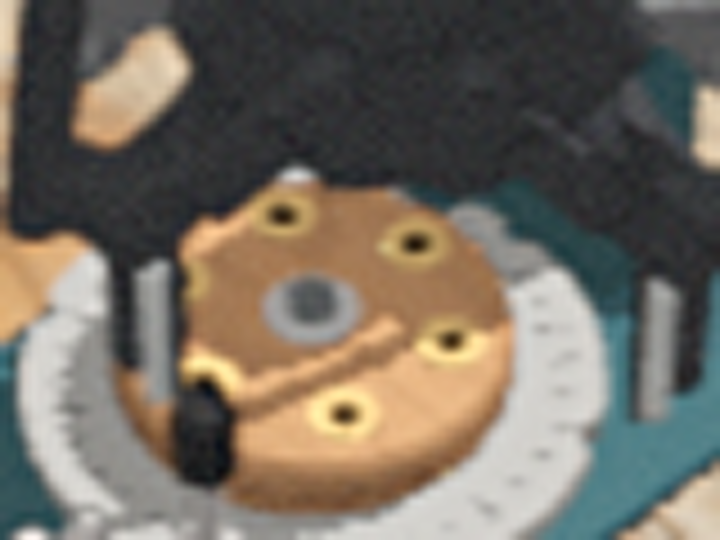

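The bush under the ram shows at (415,240). A home flange should appear at row 236 and a proud one at row 214, so it is seated. The lever is up and the knob is unchanged.

```bash
python3 -c "
from h import *
print(ticket.close_job());st('end')"
```

```text
the job is handed in; nothing more can be done
None
the job is handed in; nothing more can be done
```

The job is handed in: the table rests in its notch with the bush under the ram, the bush is pressed home as far as the camera shows, the lever is back up, and the arm never worked near the loose things.

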